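# Stow the spice tub in the rear of the drawer

## Robot

A 7-joint arm with a two-finger parallel gripper is mounted at the origin on the work surface. World frame = base frame: x ahead of the robot, y to its left, z up, the work surface at z = 0. Lengths are in m, angles in degrees, forces in N, time in s.
With the tool pointing down it reaches from about 0.425 to 0.875 m from the base axis. Payload 4.7 kg.
Tool frame: the origin (TCP) lies between the finger pads; the fingertips stand 11 mm ahead of it and the grasp point (between the pads) lies 8 mm behind it (env.tcp_to_tips is the distance from the TCP to the fingertips, in m); z points along the fingers, y is the line along which they close (so a half turn about z gives the same grasp; the last joint's range is limited). The gripper opens to 87 mm and grips with 3 to 60 N. Pads are 19 mm wide; open, the fingers measure 117 mm over their backs; the gripper's body (75 mm by 190 mm) begins 51 mm behind the grasp point.
Start: joints at [-70.353, 18.392, -4.016, 83.108, 1.295, 78.541, -3.26], TCP at [0.21, 0.615, 0.234] pointing down, gripper open.
Joint ranges: [-163.93, 163.93], [-17.29, 119.83], [-79.2, 71.16], [3.27, 140.29], [-89.18, 269.18], [5.43, 117.66], [-154.24, 154.24]. Speed limits (degrees/s): [147.25, 147.25, 180, 180, 180, 180, 180].

## Interface

Orientations are given as [roll, pitch, yaw] about the fixed x, y, z axes, in that order (R = Rz(yaw) Ry(pitch) Rx(roll)).
In Python, from cell import env, viewer gives the robot as it stands.
- The arm moves only by the tool step_arm, never from a script. Its arguments are lists of equal length, an entry for each row: "delta_pos": the shift along the tool's x, y, z in units of 0.2 m (1.0 is 0.2 m), a list of three; "rot": the turn, a rotation vector about the tool's x, y, z in units of 1.5 rad (1.0 is 1.5 rad), a list of three; "gripper": the gripper command: -1 is shut, 1 is fully open, values between are in proportion. A call has 1 to 20 rows; each row is the pose to reach, as a shift and turn from the pose commanded when the call began, along the tool's axes at that moment; what a row does not reach only later rows make up. A row lasts 1/8 s, in which the tool goes at most 62.5 mm and 10.7 degrees, less where a joint would pass 70% of its speed; a pose out of reach is approached as far as the arm can. A call with a number of a shift or a turn outside -1 to 1 is refused whole. A call with a gripper value outside its range is refused whole. The fingers move at their own pace and stop on an object; "squeeze" is the grip in N (left out, the last holds). Time passes only in rows, so rows that repeat a pose let the fingers close. It gives the time, the measured TCP pose, the force, the opening and the grip force at its end, in the units of the state.
- env.get_obs(): the state, without advancing time (a new reading comes with each control period).
- viewer.read_camera(name): name is "side" or "top"; returns a dict with "img" (420x560x3 uint8, red, green, blue), "fx", "fy", "cx", "cy" (pixels), "pose" (4x4, takes a point from camera to world coordinates). Camera axes: x right, y down, z forward; pixel columns grow to the right and rows downward; lengths in m; the calibration is good to about 2 mm. A picture is of the moment at which its call begins. There is no depth.
- env.sign_off(): hands the job in; it is judged then, once.
The state is a dict: "time_s": time; "qpos": joint angles; "joint_velocities": joint speeds; "effort": joint torques, N m; "tool_pos": TCP position; "tool_rot": TCP orientation; "force": force on the tool from outside, world axes, zero at the start; "wrist_torque": the same for the moment, N m; "grip_width": finger opening in m; "grasp_force": force on a finger pad.
Only numpy, scipy, OpenCV 4.12 (cv2) and the standard library are available. Lean on these libraries where they do the work, as an engineer would, in place of code of your own. Each camera call takes 0.05 s, during which the arm holds its last target. There are 200 camera calls.

## Task

Pull the drawer of the little wooden cabinet all the way out to its stop and leave it open. Then lift the red tub out of its blue holder (there it can only be taken by its broad faces), stand it on a bare part of the steel tray and let go, take it again by its narrow edges, and set it down upright on the floor of the drawer's empty rear compartment. Never drop the tub or tip it over, keep the two jars in the drawer standing, and leave the bowl, ladle, mortar cup, plate and mug where they are.

Things in the scene. Friction and masses are not known exactly. Their poses are not given: they have to be found in the camera images.
- cabinet: Dark wooden one-drawer spice cabinet, fixed, 230 deep (x) by 210 wide (y) by 105 high. Origin: under the middle of its front face, at table height; the body reaches from there 230 mm along its own +x. Its front looks along its own -x, towards the robot; the drawer slides out along the cabinet's -x.
- drawer (a joint): How far the drawer is out, m: 0 shut, 0.165 at its stop. It may start up to 15 mm ajar. Slides with about 2 N friction and stays where it is left.
- handle (a point): Middle of the steel bar handle of the drawer; moves with it; axes as the cabinet's. The bar is 12 mm thick, 110 mm long along y, with 42 mm of free space between it and the drawer's front panel. It lies 88 mm above the table, 12 mm below the panel's top edge and 17 mm below the cabinet's top; nothing is above it.
- slot (a point): Fixed point, axes as the cabinet's, 59 mm before its front face, 20 mm above the table: the centre of the floor of the drawer's rear compartment once the drawer is at its stop (as much farther along +x as the drawer is short of it). Compartment: 50 mm along x, 170 along y, walls 64 high above its floor. The tub's 60 mm side goes along y; fingers have room at its ends, not before or behind.
- tub: Red snap-top plastic tub, a box 60 (own x) by 36 (own y) by 62 high, dark line under the lid, about 160 g. Origin: centre of its underside; z up. Broad faces look along +-y, narrow edges along +-x. Starts standing in the holder, axes as the holder's.
- holder: Blue metal holder, fixed on the tray. Origin: centre of its underside. Base 84 (x) by 48 (y) by 4 thick; end walls 6 thick and 36 wide stand at x = +-36 up to 64 mm (the tub's top is at 66), so the tub's narrow edges cannot be reached; along the broad sides only lips 3 thick up to 10 mm. The tub stands on the base with 3 mm play all round and lifts straight out.
- tray: Flat steel tray, fixed on the table, 320 (x) by 340 (y), rim 14 high, floor 4 thick. Origin: centre of its underside. The holder and the green bowl stand on its far half (positive own x), left and right in either order; its near half (own x from -150 to -10 mm) is bare.
- jar_a: Small jar, yellow cap, diameter 40, height 55, loose in the drawer's front compartment. Origin: centre of its underside.
- jar_b: Small jar, white cap, diameter 40, height 55, loose in the drawer's front compartment. Origin: centre of its underside.
- bowl: Green plastic bowl, rim diameter 110, height 50, on the tray. Origin: centre of its underside.
- mortar: Wooden mortar cup, diameter 64, height 60, on the table left of the tray. Origin: centre of its underside.
- plate: White plate, diameter 160, height 18, on the table right of the cabinet. Origin: centre of its underside.
- mug: Blue enamel mug, diameter 76, height 80, on the table left of the tray. Origin: centre of its underside.
- ladle: Steel ladle lying on the table beyond the tray, cup diameter 84 and height 32, handle 260 long along its own -x. Origin: under the cup's centre.
There are look-alikes about, which are no part of the job. Of the things shaped like the tub, the red one is meant.

How it is judged (in metres and radians):
On the way, in this order (a step that is already met when the one before it is completed fails the run):
1. the drawer is pulled out to its stop (within 6 mm) (value of joint drawer above 0.159 m), for 0.2 s.
2. the tub stands upright and at rest on the steel tray itself, let go of (angle between tub's own z axis and vertical below 0.1 rad and linear speed of tub below 0.02 m/s and contact force between the fingers and tub below 0.05 N and contact force between tub and tray above 0.2 N), for 0.2 s.
At the end, for the whole second after the job is handed in: The drawer is still out to within 8 mm of its stop, and the red tub stands upright (within 0.1 rad), at rest and released, on the floor of the drawer's rear compartment (underside within 4 mm of the floor) (angle between tub's own z axis and vertical below 0.1 rad and linear speed of tub below 0.02 m/s and contact force between the fingers and tub below 0.05 N and value of joint drawer above 0.157 m and x of tub in the frame of slot between -0.018 and 0.018 m and y of tub in the frame of slot between -0.058 and 0.058 m and z of tub in the frame of slot below 0.004 m); the robot touches nothing.
It fails at once if the tub is dropped (it moves faster than 0.4 m/s with no finger on it) (linear speed of tub above 0.4 m/s and contact force between the fingers and tub below 0.05 N).
It fails at once if the tub is tipped over (angle between tub's own z axis and vertical above 0.7 rad).
It fails at once if a jar in the drawer is tipped over (angle between any of jar_a, jar_b's own z axis and vertical above 0.5 rad).
It fails at once if the bowl, ladle, mortar cup, plate or mug is pushed more than 30 mm from its place (distance of any of bowl, mortar, plate, mug, ladle from where it was at the start of the episode above 0.03 m).
It also fails if it takes over 64 s, if anything falls off the work surface, if the arm or the gripper's body presses on something with over 40 N, if the wrist force passes 120 N, or if a joint passes its speed limit or range.

## Working session

There is one attempt and no reset: what is moved stays moved. The work goes in short steps, Python scripts to look and compute and a tool call to move; the robot and the scene stay as the last step left them, time stands still between calls to the robot, and variables do not carry over. Pictures are saved under pics/ and viewed, at most 10 in all, crops included, and the job is handed in when it is done.

Besides the shell and the picture viewer there is one more tool, called as a command line: name --argument value ..., lists and objects as JSON in quotes. step_arm: Moves the arm, as the interface text tells. Shifts and turns lie within -1 to 1; 1 stands for 0.2 m of shift or 1.5 rad of turn. Its arguments: {"type":"object","properties":{"delta_pos":{"type":"array"},"rot":{"type":"array"},"gripper":{"type":"array"},"squeeze":{"type":"number"}},"required":["delta_pos","rot","gripper"]}

```bash
mkdir -p pics; python3 - <<'E'
from cell import env, viewer
import cv2,numpy as np
np.set_printoptions(precision=4,suppress=True)
o=env.get_obs();print(o['time_s'],o['tool_pos'],o['tool_rot'],o['grip_width'])
for n in("top","side"):
    c=viewer.read_camera(n);cv2.imwrite(f"pics/{n}0.png",c['img'][:,:,::-1]);print(n,c['fx'],c['fy'],c['cx'],c['cy'],c['pose'])
E
```

```text
0.0 [0.2097 0.6147 0.2325] [-179.8895    0.0034  161.1646] 0.08703005089164156
top 384.33968992817944 384.33968992817944 272.6714345263825 202.9006696345362 [[-0.0005 -0.9955  0.0952  0.4793]
 [-0.9998  0.0023  0.0195  0.0126]
 [-0.0196 -0.0952 -0.9953  1.4538]
 [ 0.      0.      0.      1.    ]]
side 541.1544314135616 541.1544314135616 281.95148478186127 213.34156110836446 [[ 0.8321 -0.4101  0.3734 -0.0054]
 [-0.5546 -0.6144  0.5612 -0.8637]
 [-0.0007 -0.6741 -0.7386  1.2707]
 [ 0.      0.      0.      1.    ]]
```

View pics/top0.png

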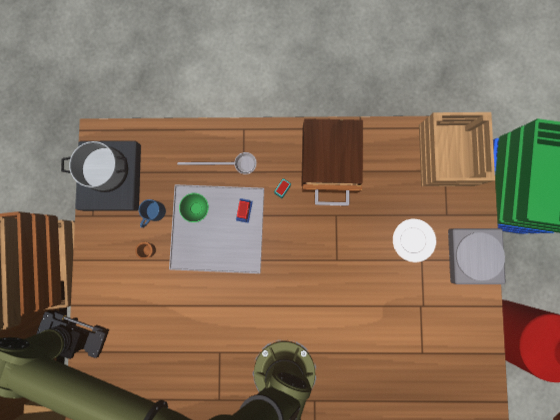

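View pics/side0.png

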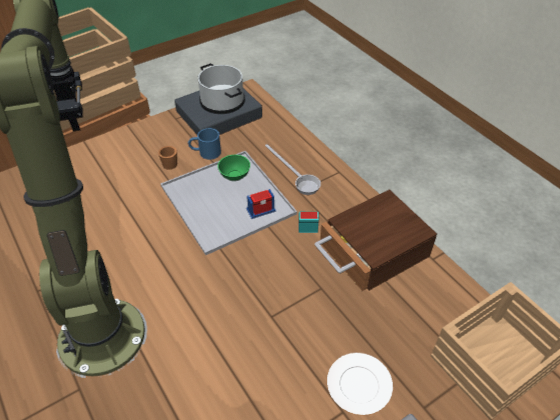

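The top view shows a red tub in a blue holder on the tray at (244,210), the green bowl at (194,207), and the cabinet with its handle bar at (332,204). Tub-shaped things: the red tub in the holder at (244,210), and a teal one with a red top at (282,188) on the table. The first fits because it is red and stands in the blue holder. I'll confirm that in an enlarged crop.

```bash
python3 - <<'E'
import cv2,numpy as np
a=cv2.imread("pics/top0.png");b=cv2.imread("pics/side0.png")
A=cv2.resize(a[175:275,165:295],None,fx=5,fy=5,interpolation=cv2.INTER_CUBIC)[:, :650]
cv2.imwrite("pics/c1.png",A)
B1=cv2.resize(a[110:215,295:370],None,fx=5,fy=5,interpolation=cv2.INTER_CUBIC)
B2=cv2.resize(b[175:255,240:325],None,fx=5,fy=5,interpolation=cv2.INTER_CUBIC)
C=np.zeros((525,800,3),np.uint8);C[:525,:375]=B1;C[:400,375:800]=B2
cv2.imwrite("pics/c2.png",C)
E
```

```text
(no output)
```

View pics/c1.png

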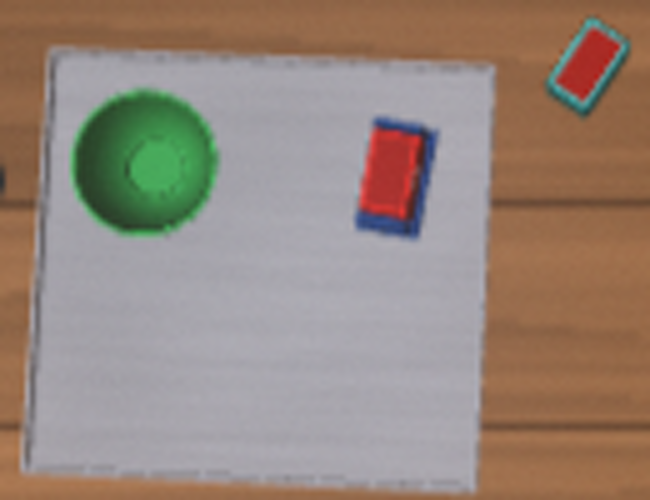

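View pics/c2.png

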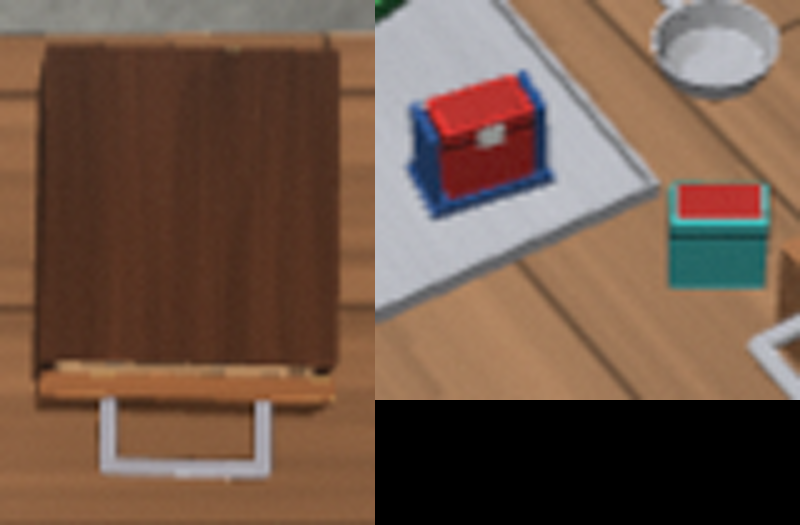

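Confirmed: the one at (244,210) is all red and stands in the blue holder. The other is a teal box with only a red lid panel. Now I'll measure.

```bash
cat > h.py <<'E'
import numpy as np,cv2
from cell import env,viewer
np.set_printoptions(precision=4,suppress=True)
def ray(c,uv,z):
    d=c['pose'][:3,:3]@np.array([(uv[0]-c['cx'])/c['fx'],(uv[1]-c['cy'])/c['fy'],1]);p=c['pose'][:3,3]
    return p+d*(z-p[2])/d[2]
def mask(c,lo,hi,box):
    hsv=cv2.cvtColor(c['img'],cv2.COLOR_RGB2HSV);m=cv2.inRange(hsv,lo,hi);k=np.zeros_like(m)
    x0,y0,x1,y1=box;k[y0:y1,x0:x1]=m[y0:y1,x0:x1];return k
def rect(c,m,z):
    v,u=np.nonzero(m);P=np.array([ray(c,(a,b),z)[:2] for a,b in zip(u,v)])
    return P.mean(0),cv2.minAreaRect((P*1000).astype(np.float32)),len(u)
def proj(c,p):
    q=c['pose'][:3,:3].T@(np.array(p)-c['pose'][:3,3]);return q[:2]/q[2]*c['fx']+[c['cx'],c['cy']]
E
python3 - <<'E'
from h import *
t=viewer.read_camera("top");s=viewer.read_camera("side")
hsv=cv2.cvtColor(t['img'],cv2.COLOR_RGB2HSV)
print(hsv[205:220,235:254,2]); print(hsv[210,235:254,0])
# tub top, bright red only
for lo in (150,190): print('tub top',rect(t,mask(t,(0,150,lo),(8,255,255),(230,190,260,225))|mask(t,(172,150,lo),(180,255,255),(230,190,260,225)),.066))
m=mask(s,(0,150,190),(8,255,255),(240,180,285,225))|mask(s,(172,150,190),(180,255,255),(240,180,285,225));print('side',rect(s,m,.066))
b=mask(t,(0,0,150),(180,50,255),(308,196,358,212));print('bar',rect(t,b,.094))
f=lambda x,y,z:ray(t,((x+.5)/5-.5+295,(y+.5)/5-.5+110),z)
for q in [(44,47),(333,52),(337,367),(37,363)]:print('cab',f(*q,.105))
for q in [(101,467),(270,469)]:print('barend',f(*q,.094))
g=lambda x,y,z:ray(t,((x+.5)/5-.5+165,(y+.5)/5-.5+175),z)
for q in [(50,48),(494,66),(476,490),(24,470)]:print('tray',g(*q,.014))
for q in [(377,118),(437,131),(416,238),(356,228)]:print('holder',g(*q,.03))
print('bowl',g(145,163,.05))
# side clicks of tub top corners
k=lambda x,y,z:ray(s,((x-375+.5)/5-.5+240,(y+.5)/5-.5+175),z)
for q in [(425,97),(520,72),(537,107),(440,137)]:print('sidetub',k(*q,.066))
E
```

```text
[[174 175 173 168 205 177 171 170 168 167 168 167 205 129  74 114 123 170
  178]
 [175 175 175 186 195 173 168 169 169 169 169 168 208 114  71 124 118 168
  177]
 [173 172 173 202 185 171 171 170 168 170 169 169 211 108  68 123 144 172
  176]
 [172 172 173 215 182 172 170 169 170 169 169 176 196 124  73 126 151 172
  175]
 [174 174 169 217 184 170 171 170 168 167 171 186 177 118  88 118 156 171
  173]
 [173 173 164 205 178 169 169 170 170 169 169 201 152  93 111 133 168 175
  174]
 [174 173 181 193 174 169 168 170 170 168 170 211 144  87 124 124 168 177
  176]
 [176 176 201 193 173 173 171 171 171 168 171 208 127  77 125 143 170 176
  175]
 [172 174 216 188 173 173 172 172 170 170 181 204 111  66 128 151 173 176
  178]
 [171 151 214 182 172 171 172 171 172 170 184 172  97  85 119 156 172 174
  175]
 [173 159 212 190 183 174 172 173 174 172 179 130  83  93 129 167 173 175
  173]
 [173 145 168 173 202 208 202 205 196 185 201 119  76 111 122 165 174 173
  175]
 [175 148 104 112 144 157 155 169 179 183 217 115  71 123 124 168 175 174
  174]
 [172 148 133 130 122 113 109 108 109 125 157  
[... 626 characters left out ...]
[ 0.6125, -0.1699]), ((617.4481811523438, -169.43959045410156), (117.02947998046875, 32.081016540527344), 89.84625244140625), 138)
cab [ 0.9111 -0.0716  0.105 ]
cab [ 0.906  -0.2784  0.105 ]
cab [ 0.6781 -0.2761  0.105 ]
cab [ 0.6817 -0.0648  0.105 ]
barend [ 0.6087 -0.1102  0.094 ]
barend [ 0.607  -0.2296  0.094 ]
tray [0.6893 0.4136 0.014 ]
tray [0.6744 0.0759 0.014 ]
tray [0.3579 0.0886 0.014 ]
tray [0.3722 0.4255 0.014 ]
holder [0.6334 0.1625 0.03  ]
holder [0.6235 0.1176 0.03  ]
holder [0.5438 0.1328 0.03  ]
holder [0.5513 0.1775 0.03  ]
bowl [0.5984 0.3312 0.05  ]
sidetub [0.5651 0.1755 0.066 ]
sidetub [0.6262 0.1612 0.066 ]
sidetub [0.6184 0.1295 0.066 ]
sidetub [0.5548 0.141  0.066 ]
```

```bash
cat >> h.py <<'E'
from scipy.spatial.transform import Rotation as Ro
def go(*wps):
    "units for a move from the present pose to (x,y,z,yaw) with the tool down"
    o=env.get_obs();p=np.array(o['tool_pos']);R=Ro.from_euler('xyz',o['tool_rot'],degrees=True)
    for w in wps:
        T=Ro.from_euler('xyz',[180,0,w[3]],degrees=True)
        print('dp',R.inv().apply(np.array(w[:3])-p)/.2,'rot',(R.inv()*T).as_rotvec()/1.5, 'dist',np.linalg.norm(np.array(w[:3])-p))
E
python3 -c "
from h import *
go((.31,.42,.2325,125))"
```

```text
dp [-0.7886 -0.7604  0.0029] rot [-0.0007  0.0003  0.4208] dist 0.219105140268164
```

step_arm --delta_pos '[[-0.79,-0.76,0],[-0.79,-0.76,0],[-0.79,-0.76,0],[-0.79,-0.76,0],[-0.79,-0.76,0]]' --rot '[[0,0,0.42],[0,0,0.42],[0,0,0.42],[0,0,0.42],[0,0,0.42]]' --gripper '[[0],[0],[0],[0],[0]]' --squeeze 20

```text
$.gripper[0]: bad value
```

```bash
python3 -c "
from h import *
o=env.get_obs();print(o['time_s'],o['tool_pos'],o['tool_rot'],o['grip_width'])
go((.41,.25,.2325,88.9))"
```

```text
0.2 [0.2098 0.6149 0.2329] [-179.9346    0.0062  161.1628] 0.0869895039998318
dp [-1.5363 -1.4035  0.0037] rot [-0.0006  0.0005  0.8408] dist 0.4161678394344533
```

Gripper entries are evidently plain numbers.

step_arm --delta_pos '[[-0.79,-0.76,0],[-0.79,-0.76,0],[-0.79,-0.76,0],[-0.79,-0.76,0],[-0.79,-0.76,0]]' --rot '[[0,0,0.42],[0,0,0.42],[0,0,0.42],[0,0,0.42],[0,0,0.42]]' --gripper '[0,0,0,0,0]' --squeeze 20

```text
time_s: 0.82
tool_pos: [0.312, 0.4185, 0.2339]
tool_rot: [180.0, -0.0, 124.8]
force: [0.2, 0.6, 0.3]
grip_width: 0.0471
grasp_force: 0.0
```

```bash
python3 -c "
from h import *
o=env.get_obs();print(o['time_s'],o['tool_pos'],o['tool_rot'],o['grip_width'])
go((.40,.235,.2325,88.9))"
```

```text
0.825 [0.312  0.4185 0.2339] [179.9582  -0.0074 124.8496] 0.047119804101337814
dp [-1.0044 -0.1629  0.0069] rot [ 0.0004 -0.0002  0.4183] dist 0.20351238461309457
```

step_arm --delta_pos '[[-1,-0.16,0],[-1,-0.16,0],[-1,-0.16,0],[-1,-0.16,0],[-1,-0.16,0]]' --rot '[[0,0,0.418],[0,0,0.418],[0,0,0.418],[0,0,0.418],[0,0,0.418]]' --gripper '[-0.08,-0.08,-0.08,-0.08,-0.08]'

```text
time_s: 1.45
tool_pos: [0.399, 0.2393, 0.2337]
tool_rot: [180.0, -0.1, 89.2]
force: [-0.5, 0.3, 0.0]
grip_width: 0.0402
grasp_force: 0.0
```

step_arm --delta_pos '[[-1,0.5,0],[-1,0.5,0],[-1,0.5,0],[-1,0.5,0],[-1,0.5,0]]' --rot '[[0,0,0],[0,0,0],[0,0,0],[0,0,0],[0,0,0]]' --gripper '[-0.08,-0.08,-0.08,-0.08,-0.08]'

```text
time_s: 2.08
tool_pos: [0.4971, 0.0368, 0.2335]
tool_rot: [180.0, 0.0, 89.2]
force: [0.3, 1.1, 0.6]
grip_width: 0.04
grasp_force: 0.0
```

step_arm --delta_pos '[[-1,0.5,0.3],[-1,0.5,0.3],[-1,0.5,0.3],[-1,0.5,0.3],[-1,0.5,0.3]]' --rot '[[0,0,0],[0,0,0],[0,0,0],[0,0,0],[0,0,0]]' --gripper '[-0.08,-0.08,-0.08,-0.08,-0.08]'

```text
time_s: 2.7
tool_pos: [0.5936, -0.1644, 0.1712]
tool_rot: [-179.8, 0.1, 89.2]
force: [0.5, 0.1, 0.3]
grip_width: 0.0404
grasp_force: 0.0
```

```bash
python3 -c "
from h import *
o=env.get_obs();print(o['time_s'],o['tool_pos'],o['tool_rot'],o['grip_width'])
go((.608,-.17,.14,88.9),(.608,-.17,.083,88.9))
c=viewer.read_camera('side');cv2.imwrite('pics/s1.png',cv2.resize(c['img'][130:290,270:450,::-1],None,fx=3.5,fy=3.5))
print(proj(c,(.608,-.17,.088)))"
```

```text
2.7 [ 0.5936 -0.1644  0.1712] [-179.8075    0.0674   89.1874] 0.04036419624277767
dp [-0.0269  0.0728  0.1559] rot [-0.0022  0.0008  0.0033] dist 0.03483119512892353
dp [-0.0266  0.0737  0.4409] rot [-0.0022  0.0008  0.0033] dist 0.0895655286467932
[327.8432 256.7159]
```

View pics/s1.png

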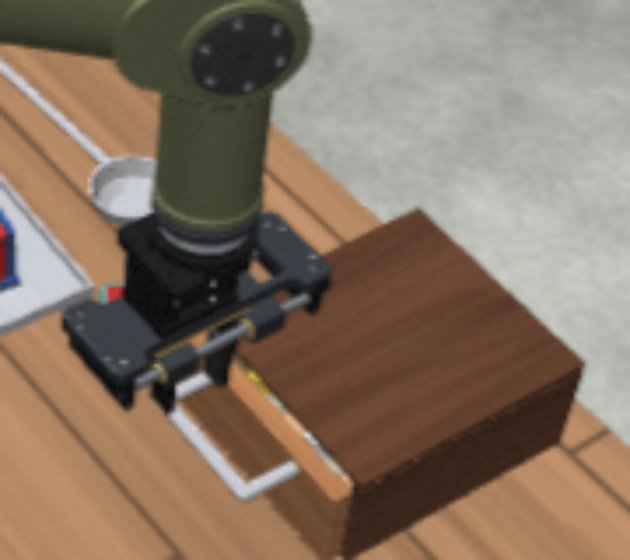

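The side crop shows the bar from (175,415) to (243,492), and the predicted bar point (202,443) lies on it. I'll descend astride the bar and close.

step_arm --delta_pos '[[-0.03,0.07,0],[-0.03,0.07,0.15],[-0.03,0.07,0.3],[-0.03,0.07,0.44],[-0.03,0.07,0.44],[-0.03,0.07,0.44],[-0.03,0.07,0.44],[-0.03,0.07,0.44],[-0.03,0.07,0.44]]' --rot '[[0,0,0],[0,0,0],[0,0,0],[0,0,0],[0,0,0],[0,0,0],[0,0,0],[0,0,0],[0,0,0]]' --gripper '[-0.08,-0.08,-0.08,-0.08,-0.08,-1,-1,-1,-1]' --squeeze 25

```text
time_s: 3.88
tool_pos: [0.6076, -0.171, 0.0864]
tool_rot: [179.9, -0.0, 89.1]
force: [0.2, 0.3, 1.6]
grip_width: 0.0113
grasp_force: 25.0
```

step_arm --delta_pos '[[0,-0.05,0],[0,-0.12,0],[0,-0.2,0],[0,-0.28,0],[0,-0.36,0],[0,-0.44,0],[0,-0.52,0],[0,-0.6,0],[0,-0.66,0],[0,-0.7,0],[0,-0.72,0],[0,-0.72,0]]' --rot '[[0,0,0],[0,0,0],[0,0,0],[0,0,0],[0,0,0],[0,0,0],[0,0,0],[0,0,0],[0,0,0],[0,0,0],[0,0,0],[0,0,0]]' --gripper '[-1,-1,-1,-1,-1,-1,-1,-1,-1,-1,-1,-1]'

```text
time_s: 5.38
tool_pos: [0.4624, -0.1671, 0.0862]
tool_rot: [180.0, -0.2, 89.2]
force: [0.4, 5.6, 9.5]
grip_width: 0.0111
grasp_force: 25.0
```

step_arm --delta_pos '[[0,-0.02,0],[0,-0.03,0],[0,-0.04,0],[0,-0.05,0],[0,-0.05,0]]' --rot '[[0,0,0],[0,0,0],[0,0,0],[0,0,0],[0,0,0]]' --gripper '[-1,-1,-1,-1,-1]'

```text
time_s: 6.0
tool_pos: [0.453, -0.1668, 0.0862]
tool_rot: [179.9, -0.2, 89.2]
force: [0.9, 5.7, 8.2]
grip_width: 0.0114
grasp_force: 25.0
```

step_arm --delta_pos '[[0,-0.02,0],[0,-0.03,0],[0,-0.04,0],[0,-0.04,0]]' --rot '[[0,0,0],[0,0,0],[0,0,0],[0,0,0]]' --gripper '[-1,-1,-1,-1]'

```text
time_s: 6.5
tool_pos: [0.4495, -0.1668, 0.0864]
tool_rot: [179.4, -0.0, 89.2]
force: [15.3, 3.7, -6.0]
grip_width: 0.0112
grasp_force: 25.0
```

step_arm --delta_pos '[[0,-0.02,0],[0,-0.03,0],[0,-0.03,0],[0,-0.03,0]]' --rot '[[0,0,0],[0,0,0],[0,0,0],[0,0,0]]' --gripper '[-1,-1,-1,-1]'

```text
time_s: 7.0
tool_pos: [0.4494, -0.1668, 0.0865]
tool_rot: [178.6, 0.2, 89.3]
force: [33.8, 2.1, -27.6]
grip_width: 0.0113
grasp_force: 25.0
```

step_arm --delta_pos '[[0,0.03,0],[0,0.03,0],[0,0.03,0],[0,0.03,0],[0,0.03,0],[0,0.03,-0.2],[0,0.03,-0.45],[0,0.03,-0.45]]' --rot '[[0,0,0],[0,0,0],[0,0,0],[0,0,0],[0,0,0],[0,0,0],[0,0,0],[0,0,0]]' --gripper '[-1,-1,-0.1,-0.1,-0.1,-0.1,-0.1,-0.1]'

```text
time_s: 8.0
tool_pos: [0.4462, -0.1697, 0.1784]
tool_rot: [179.7, -0.0, 89.1]
force: [0.1, 0.1, -0.4]
grip_width: 0.0386
grasp_force: 0.0
```

```bash
python3 -c "
from h import *
o=env.get_obs();print(o['time_s'],o['tool_pos'],o['tool_rot'],o['grip_width'])
go((.52,0,.2,130),(.59,.15,.15,169.5))"
```

```text
8.0 [ 0.4462 -0.1697  0.1784] [179.6904  -0.0003  89.0977] 0.038638588674920926
dp [ 0.8544  0.356  -0.1061] rot [ 0.0034  0.0013 -0.4759] dist 0.18632875674669494
dp [1.6098 0.6927 0.1457] rot [ 0.003   0.0025 -0.9355] dist 0.3517179184839968
```

step_arm --delta_pos '[[0.85,0.36,-0.1],[0.85,0.36,-0.1],[0.85,0.36,-0.1],[0.85,0.36,-0.1],[0.85,0.36,-0.1]]' --rot '[[0,0,-0.476],[0,0,-0.476],[0,0,-0.476],[0,0,-0.476],[0,0,-0.476]]' --gripper '[0.7,0.7,0.7,0.7,0.7]'

```text
time_s: 8.62
tool_pos: [0.5183, -0.0, 0.194]
tool_rot: [-179.8, -0.0, 130.0]
force: [0.3, -0.4, -0.1]
grip_width: 0.0727
grasp_force: 0.0
```

```bash
python3 -c "
from h import *
go((.59,.15,.14,169.5))
t=viewer.read_camera('top');
for p in [(.62,-.169,.084),(.59,.15,.07)]:print(proj(t,p))
cv2.imwrite('pics/t1.png',cv2.resize(t['img'][180:290,230:375,::-1],None,fx=5,fy=5))"
```

```text
dp [0.3444 0.7574 0.2676] rot [-0.002  -0.0013 -0.4599] dist 0.17480507362871098
[331.0071 200.0686]
[242.2007 208.9312]
```

View pics/t1.png

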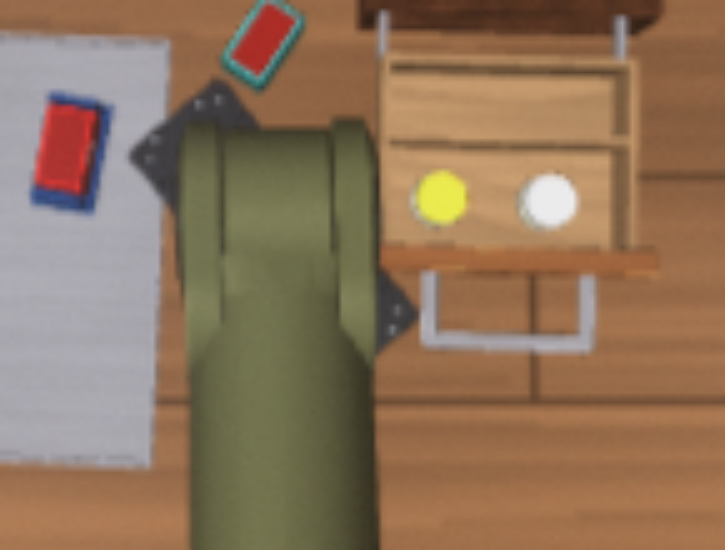

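The drawer is out at its stop with both jars standing: yellow at crop (440,198), white at (550,200). The rear compartment is centred near crop (507,103), which matches the predicted slot at (505,100). Next is the tub.

step_arm --delta_pos '[[0.34,0.75,0],[0.34,0.75,0.2],[0.34,0.75,0.27],[0.34,0.75,0.27],[0.34,0.75,0.27],[0.34,0.75,0.27]]' --rot '[[0,0,-0.46],[0,0,-0.46],[0,0,-0.46],[0,0,-0.46],[0,0,-0.46],[0,0,-0.46]]' --gripper '[0.7,0.7,0.7,0.7,0.7,0.7]'

```text
time_s: 9.43
tool_pos: [0.5908, 0.1471, 0.142]
tool_rot: [180.0, 0.0, 169.2]
force: [0.8, -0.6, 1.0]
grip_width: 0.074
grasp_force: 0.0
```

```bash
python3 -c "
from h import *
go((.59,.149,.041,169.5))"
```

```text
dp [0.0062 0.0086 0.5051] rot [ 0.      0.0004 -0.003 ] dist 0.1010365421516241
```

Descend and grip. Then lift straight out.

step_arm --delta_pos '[[0,0.01,0.15],[0,0.01,0.3],[0,0.01,0.42],[0,0.01,0.5],[0,0.01,0.5],[0,0.01,0.5],[0,0.01,0.5],[0,0.01,0.5],[0,0.01,0.5],[0,0.01,0.5]]' --rot '[[0,0,0],[0,0,0],[0,0,0],[0,0,0],[0,0,0],[0,0,0],[0,0,0],[0,0,0],[0,0,0],[0,0,0]]' --gripper '[0.5,0.5,0.5,0.5,0.5,-1,-1,-1,-1,-1]' --squeeze 15

```text
time_s: 10.68
tool_pos: [0.5913, 0.1504, 0.0421]
tool_rot: [-180.0, 0.0, 169.6]
force: [-1.9, -1.0, 3.5]
grip_width: 0.0358
grasp_force: 15.0
```

step_arm --delta_pos '[[0,0,-0.03],[0,0,-0.1],[0,0,-0.2],[0,0,-0.3],[0,0,-0.4],[0,0,-0.45],[0,0,-0.45]]' --rot '[[0,0,0],[0,0,0],[0,0,0],[0,0,0],[0,0,0],[0,0,0],[0,0,0]]' --gripper '[-1,-1,-1,-1,-1,-1,-1]'

```text
time_s: 11.55
tool_pos: [0.5915, 0.1512, 0.1326]
tool_rot: [179.9, 0.1, 169.6]
force: [-0.0, 0.1, -1.2]
grip_width: 0.0355
grasp_force: 15.0
```

```bash
python3 -c "
from h import *
o=env.get_obs();print(o['time_s'],o['tool_pos'],o['grip_width'],o['grasp_force'])
go((.46,.20,.13,130),(.46,.2,.13,90))"
```

```text
11.55 [0.5915 0.1512 0.1326] 0.0355059906399246 14.999921842245385
dp [0.6908 0.1214 0.0123] rot [0.0011 0.0007 0.4606] dist 0.14029127680269363
dp [0.6908 0.1214 0.0123] rot [0.0013 0.0003 0.926 ] dist 0.14029127680269363
```

step_arm --delta_pos '[[0.03,0,0],[0.1,0.02,0],[0.2,0.04,0],[0.3,0.06,0],[0.4,0.07,0],[0.5,0.09,0],[0.58,0.11,0],[0.64,0.12,0],[0.68,0.12,0],[0.69,0.12,0],[0.69,0.12,0],[0.69,0.12,0]]' --rot '[[0,0,0.04],[0,0,0.12],[0,0,0.22],[0,0,0.33],[0,0,0.45],[0,0,0.57],[0,0,0.68],[0,0,0.78],[0,0,0.86],[0,0,0.91],[0,0,0.926],[0,0,0.926]]' --gripper '[-1,-1,-1,-1,-1,-1,-1,-1,-1,-1,-1,-1]'

```text
time_s: 13.05
tool_pos: [0.4595, 0.1993, 0.1312]
tool_rot: [-180.0, 0.0, 90.0]
force: [0.2, 0.1, -2.3]
grip_width: 0.0358
grasp_force: 15.0
```

```bash
python3 -c "
from h import *
o=env.get_obs();print(o['time_s'],o['tool_rot'],o['grip_width'],o['grasp_force'])
go((.46,.20,.048,90),(.46,.2,.038,90))"
```

```text
13.05 [-179.975     0.0262   90.0452] 0.03582027401591241 15.000066562788561
dp [0.0036 0.0029 0.4161] rot [-0.0003  0.0003  0.0005] dist 0.08321773906782087
dp [0.0036 0.0029 0.4661] rot [-0.0003  0.0003  0.0005] dist 0.09321724648147964
```

step_arm --delta_pos '[[0,0,0.06],[0,0,0.16],[0,0,0.26],[0,0,0.35],[0,0,0.41],[0,0,0.43],[0,0,0.445],[0,0,0.455],[0,0,0.46],[0,0,0.46]]' --rot '[[0,0,0],[0,0,0],[0,0,0],[0,0,0],[0,0,0],[0,0,0],[0,0,0],[0,0,0],[0,0,0],[0,0,0]]' --gripper '[-1,-1,-1,-1,-1,-1,-1,-1,-1,-1]'

```text
time_s: 14.3
tool_pos: [0.4597, 0.1996, 0.0398]
tool_rot: [180.0, -0.0, 90.0]
force: [0.6, -0.2, -1.4]
grip_width: 0.0358
grasp_force: 15.0
```

step_arm --delta_pos '[[0,0,0.005],[0,0,0.01],[0,0,0.01],[0,0,0.01]]' --rot '[[0,0,0],[0,0,0],[0,0,0],[0,0,0]]' --gripper '[-1,-1,-1,-1]'

```text
time_s: 14.8
tool_pos: [0.4597, 0.1996, 0.0381]
tool_rot: [180.0, -0.0, 90.0]
force: [-2.4, -1.5, 5.7]
grip_width: 0.0362
grasp_force: 15.0
```

Contact made. Release, wait, lift and turn 90°.

step_arm --delta_pos '[[0,0,0],[0,0,0],[0,0,0],[0,0,0],[0,0,0],[0,0,-0.15],[0,0,-0.35],[0,0,-0.45],[0,0,-0.45]]' --rot '[[0,0,0],[0,0,0],[0,0,0],[0,0,0],[0,0,0],[0,0,0],[0,0,0],[0,0,0],[0,0,0]]' --gripper '[-0.05,0.2,0.4,0.4,0.4,0.4,0.4,0.4,0.4]'

```text
time_s: 15.92
tool_pos: [0.4607, 0.2002, 0.1291]
tool_rot: [179.8, -0.1, 90.0]
force: [-0.6, -0.6, 0.5]
grip_width: 0.0607
grasp_force: 0.0
```

step_arm --delta_pos '[[0,0,0],[0,0,0],[0,0,0],[0,0,0],[0,0,0],[0,0,0],[0,0,0],[0,0,0],[0,0,0],[0,0,0],[0,0,0],[0,0,0]]' --rot '[[0,0,0.1],[0,0,0.2],[0,0,0.3],[0,0,0.42],[0,0,0.54],[0,0,0.66],[0,0,0.78],[0,0,0.9],[0,0,1.0],[0,0,1.0],[0,0,1.0],[0,0,1.0]]' --gripper '[1,1,1,1,1,1,1,1,1,1,1,1]'

```text
time_s: 17.42
tool_pos: [0.4594, 0.1994, 0.1273]
tool_rot: [180.0, 0.0, 4.1]
force: [1.2, 0.3, -0.7]
grip_width: 0.0872
grasp_force: 0.0
```

```bash
python3 -c "
from h import *
o=env.get_obs();print(o['time_s'],o['tool_pos'],o['tool_rot'],o['grip_width'])
go((.46,.20,.038,0),)
s=viewer.read_camera('side')
for z in(.004,.066):print(proj(s,(.46,.2,z)))
cv2.imwrite('pics/s2.png',cv2.resize(s['img'][120:280,150:350,::-1],None,fx=3.5,fy=3.5))"
```

```text
17.425 [0.4594 0.1994 0.1273] [179.9888   0.0165   4.1377] 0.08724753131903525
dp [ 0.0032 -0.0028  0.4465] rot [0.0001 0.0002 0.0481] dist 0.08929815350154613
[217.9596 216.3813]
[216.1808 202.8452]
```

View pics/s2.png

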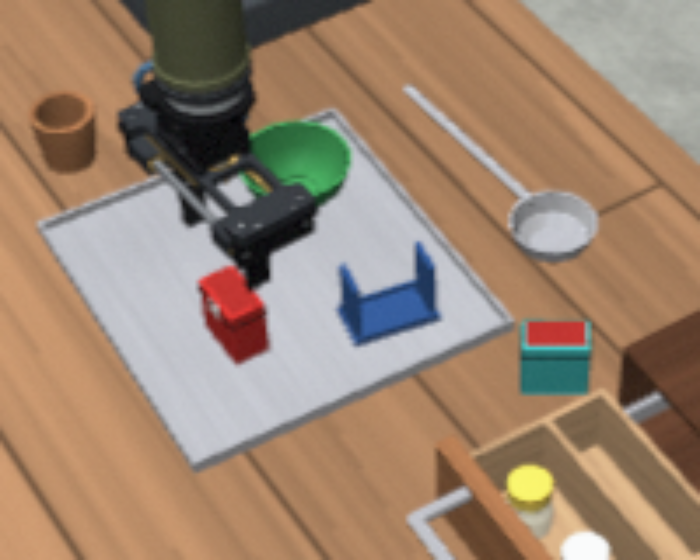

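The red tub stands upright on the bare tray at crop (235,315). Now grip it by its narrow edges.

step_arm --delta_pos '[[0,0,0],[0,0,0],[0,0,0.1],[0,0,0.22],[0,0,0.34],[0,0,0.42],[0,0,0.445],[0,0,0.445],[0,0,0.445],[0,0,0.445],[0,0,0.445],[0,0,0.445]]' --rot '[[0,0,0.048],[0,0,0.048],[0,0,0.048],[0,0,0.048],[0,0,0.048],[0,0,0.048],[0,0,0.048],[0,0,0.048],[0,0,0.048],[0,0,0.048],[0,0,0.048],[0,0,0.048]]' --gripper '[1,1,1,1,1,1,1,1,-1,-1,-1,-1]' --squeeze 15

```text
time_s: 18.98
tool_pos: [0.4598, 0.1999, 0.0389]
tool_rot: [-180.0, -0.0, -0.1]
force: [0.3, 0.9, 1.7]
grip_width: 0.0597
grasp_force: 15.0
```

step_arm --delta_pos '[[0,0,-0.03],[0,0,-0.1],[0,0,-0.2],[0,0,-0.32],[0,0,-0.44],[0,0,-0.52],[0,0,-0.55],[0,0,-0.55]]' --rot '[[0,0,0],[0,0,0],[0,0,0],[0,0,0],[0,0,0],[0,0,0],[0,0,0],[0,0,0]]' --gripper '[-1,-1,-1,-1,-1,-1,-1,-1]'

```text
time_s: 19.98
tool_pos: [0.4595, 0.1995, 0.1486]
tool_rot: [-180.0, -0.0, -0.1]
force: [0.1, 0.3, -1.6]
grip_width: 0.0597
grasp_force: 15.0
```

```bash
python3 -c "
from h import *
o=env.get_obs();print(o['time_s'],o['tool_rot'],o['grip_width'],o['grasp_force'])
go((.54,.02,.16,-1.1),(.62,-.169,.16,-1.1))"
```

```text
19.975 [-179.9858   -0.0037   -0.0616] 0.0596986579283462 14.999783374951221
dp [ 0.4035  0.8972 -0.0572] rot [-0.0002 -0.      0.0121] dist 0.1970907461014668
dp [ 0.8045  1.8418 -0.0575] rot [-0.0002 -0.      0.0121] dist 0.4021336981896909
```

step_arm --delta_pos '[[0.02,0.05,-0.06],[0.07,0.15,-0.06],[0.13,0.3,-0.06],[0.2,0.45,-0.06],[0.28,0.62,-0.06],[0.34,0.76,-0.06],[0.38,0.85,-0.06],[0.4,0.9,-0.06],[0.4,0.9,-0.06]]' --rot '[[0,0,0.012],[0,0,0.012],[0,0,0.012],[0,0,0.012],[0,0,0.012],[0,0,0.012],[0,0,0.012],[0,0,0.012],[0,0,0.012]]' --gripper '[-1,-1,-1,-1,-1,-1,-1,-1,-1]'

```text
time_s: 21.1
tool_pos: [0.5393, 0.0185, 0.1605]
tool_rot: [180.0, 0.0, -1.2]
force: [0.2, -0.6, -2.6]
grip_width: 0.0603
grasp_force: 15.0
```

step_arm --delta_pos '[[0.02,0.05,0],[0.07,0.15,0],[0.13,0.3,0],[0.2,0.45,0],[0.28,0.62,0],[0.34,0.78,0],[0.38,0.88,0],[0.4,0.94,0],[0.4,0.94,0],[0.4,0.94,0]]' --rot '[[0,0,0],[0,0,0],[0,0,0],[0,0,0],[0,0,0],[0,0,0],[0,0,0],[0,0,0],[0,0,0],[0,0,0]]' --gripper '[-1,-1,-1,-1,-1,-1,-1,-1,-1,-1]'

```text
time_s: 22.35
tool_pos: [0.6158, -0.1686, 0.1604]
tool_rot: [-179.9, 0.0, -1.0]
force: [-0.2, -0.1, -1.9]
grip_width: 0.0598
grasp_force: 15.0
```

```bash
python3 -c "
from h import *
o=env.get_obs();print(o['time_s'],o['tool_pos'],o['tool_rot'],o['grip_width'],o['grasp_force'])
go((.62,-.169,.105,-1.1),(.62,-.169,.055,-1.1))
t=viewer.read_camera('top');s=viewer.read_camera('side')
A=cv2.resize(t['img'][170:235,290:370,::-1],None,fx=5,fy=5);B=cv2.resize(s['img'][190:300,280:390,::-1],None,fx=3.6,fy=3.6)
C=np.zeros((400,800,3),np.uint8);C[:325,:400]=A;C[:396,400:796]=B;cv2.imwrite('pics/p.png',C)"
```

```text
22.35 [ 0.6158 -0.1686  0.1604] [-179.9306    0.0187   -1.0052] 0.059783546909646414 14.999754663440399
dp [0.0214 0.002  0.277 ] rot [-0.0008  0.0002  0.0011] dist 0.05556139563268411
dp [0.0214 0.0023 0.527 ] rot [-0.0008  0.0002  0.0011] dist 0.10548359505623786
```

View pics/p.png

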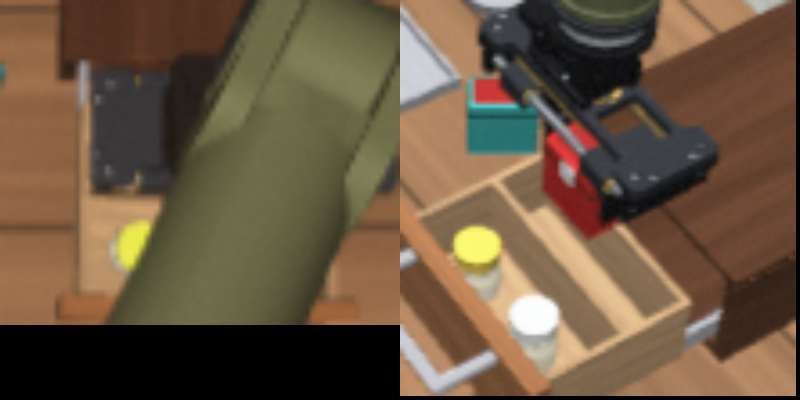

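```bash
python3 -c "
from h import *
im=cv2.imread('pics/t1.png');g=im[:,430:580].mean(1)
for y in range(22,170,5):print(y,g[y:y+5].mean(0).astype(int),end=' ')
t=viewer.read_camera('top')
for y in (52,62,72,137,148):print(y,ray(t,((505+.5)/5-.5+230,(y+.5)/5-.5+180),.084)[:2])
s=viewer.read_camera('side')
R=Ro.from_euler('z',-1.1,degrees=True).as_matrix()
im=cv2.resize(s['img'][:,:,::-1],None,fx=4,fy=4,interpolation=cv2.INTER_CUBIC)
for sx,col in((.620,(0,255,0)),(.624,(255,0,255))):
  q=[proj(s,np.array([sx,-.169,.084])+R@np.array([a,b,0]))*4+1.5 for a,b in((.025,.085),(.025,-.085),(-.025,-.085),(-.025,.085))]
  cv2.polylines(im,[np.array(q).astype(int)],True,col,1)
cv2.imwrite('pics/ov.png',im[860:1220,1180:1640])"
```

```text
22 [33 49 82] 27 [37 56 88] 32 [ 52  78 116] 37 [ 66  99 143] 42 [ 67 100 145] 47 [ 65  97 139] 52 [ 75 110 152] 57 [ 89 127 167] 62 [ 76 110 144] 67 [ 59  86 114] 72 [ 70 101 132] 77 [ 96 136 176] 82 [108 152 195] 87 [107 151 194] 92 [104 147 189] 97 [101 142 184] 102 [100 141 182] 107 [101 143 184] 112 [100 142 183] 117 [100 141 182] 122 [101 143 184] 127 [103 145 187] 132 [103 146 187] 137 [ 93 132 170] 142 [ 72 104 136] 147 [ 75 107 140] 152 [ 98 138 178] 157 [109 153 195] 162 [109 153 195] 167 [106 152 193] 52 [ 0.6563 -0.1681]
62 [ 0.649 -0.168]
72 [ 0.6418 -0.1679]
137 [ 0.5952 -0.1672]
148 [ 0.5873 -0.1671]
```

View pics/ov.png

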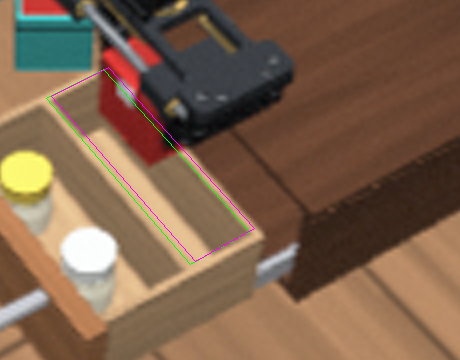

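```bash
python3 -c "
from h import *
t=viewer.read_camera('top');s=viewer.read_camera('side');im0=cv2.imread('pics/t1.png')
for y in(-.20,-.22,-.235):
  r=[]
  for x in np.arange(.578,.668,.003):
    u=proj(s,(x,y,.084));r.append(int(cv2.getRectSubPix(s['img'],(1,1),tuple(map(float,u)))[0,0,0]))
  print('side',y,[(round(float(x),3),v) for x,v in zip(np.arange(.578,.668,.003),r)])
"
```

```text
side -0.2 [(0.578, 136), (0.581, 137), (0.584, 135), (0.587, 153), (0.59, 200), (0.593, 218), (0.596, 222), (0.599, 227), (0.602, 229), (0.605, 230), (0.608, 227), (0.611, 203), (0.614, 153), (0.617, 132), (0.62, 133), (0.623, 131), (0.626, 131), (0.629, 134), (0.632, 135), (0.635, 137), (0.638, 136), (0.641, 129), (0.644, 167), (0.647, 202), (0.65, 174), (0.653, 121), (0.656, 102), (0.659, 103), (0.662, 102), (0.665, 102), (0.668, 100)]
side -0.22 [(0.578, 134), (0.581, 137), (0.584, 135), (0.587, 164), (0.59, 203), (0.593, 216), (0.596, 224), (0.599, 227), (0.602, 228), (0.605, 230), (0.608, 224), (0.611, 188), (0.614, 142), (0.617, 129), (0.62, 131), (0.623, 132), (0.626, 134), (0.629, 135), (0.632, 133), (0.635, 137), (0.638, 135), (0.641, 138), (0.644, 167), (0.647, 203), (0.65, 176), (0.653, 119), (0.656, 103), (0.659, 102), (0.662, 102), (0.665, 103), (0.668, 103)]
side -0.235 [(0.578, 134), (0.581, 135), (0.584, 136), (0.587, 152), (0.59, 198), (0.593, 215), (0.596, 223), (0.599, 227), (0.602, 229), (0.605, 230), (0.608, 222), (0.611, 193), (0.614, 143), (0.617, 127), (0.62, 130), (0.623, 130), (0.626, 133), (0.629, 135), (0.632, 133), (0.635, 135), (0.638, 136), (0.641, 140), (0.644, 179), (0.647, 194), (0.65, 154), (0.653, 113), (0.656, 109), (0.659, 108), (0.662, 108), (0.665, 107), (0.668, 106)]
```

The compartment's centre is at x ≈ 0.618 by the side camera and 0.623 by the top camera, so I'll use 0.6205. Start descending.

step_arm --delta_pos '[[0.023,0,0],[0.023,0,0],[0.023,0,0.08],[0.023,0,0.16],[0.023,0,0.21],[0.023,0,0.21]]' --rot '[[0,0,0],[0,0,0],[0,0,0],[0,0,0],[0,0,0],[0,0,0]]' --gripper '[-1,-1,-1,-1,-1,-1]'

```text
time_s: 23.4
tool_pos: [0.6195, -0.1699, 0.117]
tool_rot: [-180.0, 0.1, -1.1]
force: [0.0, -0.3, -1.5]
grip_width: 0.06
grasp_force: 15.0
```

step_arm --delta_pos '[[0,0,0.05],[0,0,0.1],[0,0,0.15],[0,0,0.2],[0,0,0.24],[0,0,0.27],[0,0,0.29],[0,0,0.29]]' --rot '[[0,0,0],[0,0,0],[0,0,0],[0,0,0],[0,0,0],[0,0,0],[0,0,0],[0,0,0]]' --gripper '[-1,-1,-1,-1,-1,-1,-1,-1]'

```text
time_s: 24.4
tool_pos: [0.6203, -0.1701, 0.0604]
tool_rot: [-180.0, 0.0, -1.1]
force: [-0.4, 0.4, -1.7]
grip_width: 0.0603
grasp_force: 15.0
```

No side contact. The last 5 mm goes slowly.

step_arm --delta_pos '[[0,0,0.008],[0,0,0.016],[0,0,0.024],[0,0,0.028],[0,0,0.028]]' --rot '[[0,0,0],[0,0,0],[0,0,0],[0,0,0],[0,0,0]]' --gripper '[-1,-1,-1,-1,-1]'

```text
time_s: 25.02
tool_pos: [0.6204, -0.1702, 0.055]
tool_rot: [-180.0, -0.0, -1.1]
force: [-0.3, 0.1, -1.5]
grip_width: 0.0597
grasp_force: 15.0
```

step_arm --delta_pos '[[0,0,0.004],[0,0,0.008],[0,0,0.008],[0,0,0.008]]' --rot '[[0,0,0],[0,0,0],[0,0,0],[0,0,0]]' --gripper '[-1,-1,-1,-1]'

```text
time_s: 25.52
tool_pos: [0.6213, -0.1703, 0.055]
tool_rot: [-180.0, -0.1, -1.1]
force: [-2.3, 0.8, 5.9]
grip_width: 0.0595
grasp_force: 15.0
```

On the floor (force up to 5.9 N). Open and rise straight up.

step_arm --delta_pos '[[0,0,-0.004],[0,0,-0.004],[0,0,-0.004],[0,0,-0.004],[0,0,-0.004],[0,0,-0.1],[0,0,-0.3],[0,0,-0.5],[0,0,-0.7],[0,0,-0.7]]' --rot '[[0,0,0],[0,0,0],[0,0,0],[0,0,0],[0,0,0],[0,0,0],[0,0,0],[0,0,0],[0,0,0],[0,0,0]]' --gripper '[0.45,0.6,0.8,0.8,0.8,0.8,0.8,0.8,0.8,0.8]'

```text
time_s: 26.78
tool_pos: [0.6225, -0.1716, 0.1987]
tool_rot: [179.9, -0.5, -1.1]
force: [0.0, -0.5, 0.6]
grip_width: 0.0783
grasp_force: 0.0
```

step_arm --delta_pos '[[-0.2,-0.8,-0.1],[-0.2,-0.8,-0.1],[-0.2,-0.8,-0.1],[-0.2,-0.8,-0.1],[-0.2,-0.8,-0.1],[-0.2,-0.8,-0.1]]' --rot '[[0,0,0],[0,0,0],[0,0,0],[0,0,0],[0,0,0],[0,0,0]]' --gripper '[0.8,0.8,0.8,0.8,0.8,0.8]'

```text
time_s: 27.52
tool_pos: [0.5834, -0.0116, 0.2133]
tool_rot: [180.0, 0.0, -1.3]
force: [-0.3, -0.2, 0.1]
grip_width: 0.0783
grasp_force: 0.0
```

```bash
python3 -c "
from h import *
s=viewer.read_camera('side');t=viewer.read_camera('top')
A=cv2.resize(t['img'][170:260,290:370,::-1],None,fx=5,fy=5);B=cv2.resize(s['img'][190:300,280:390,::-1],None,fx=3.6,fy=3.6)
C=np.zeros((450,800,3),np.uint8);C[:,:400]=A;C[:396,400:796]=B;cv2.imwrite('pics/end.png',C)"
```

```text
(no output)
```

View pics/end.png

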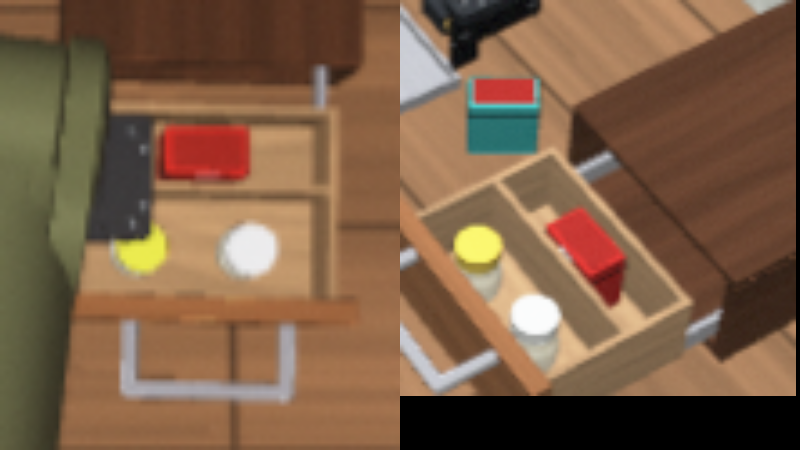

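The tub stands upright and free in the rear compartment (top view (205,152), side view (590,255)). The handle bar is still at the open position, row 248, and both jars stand. Handing in.

```bash
python3 -c "
from cell import env
print(env.sign_off())"
```

```text
the job is handed in; nothing more can be done
None
```

I handed the job in at about 28 s with every step done, but sign-off returned no verdict: the drawer is out at its stop, the red tub stands upright and released in its rear compartment after being set on the tray and regripped by its narrow edges, both jars are standing, and the arm touched none of the other objects as far as I could tell.

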